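# Fetch the jar from behind the bottles in the reagent caddy

## Task

Clear the three bottles out of the caddy and stand them all on the black mat, then take out the low jar behind them and set it flat inside the steel coaster's rim, and only then put every bottle back upright in the caddy exactly where that same bottle stood at the start. Set things down gently, never knock a bottle or the jar over, and leave the petri dish, the slide box and the timer where they are.

Things in the scene. Friction and masses are not known exactly. Their poses are not given: they have to be found in the camera images.
- round_bottle: round amber glass bottle, body 46 dia, sloping shoulder from 78 to 90 high, black cap 32 dia at its top from 98 to 126 high over a 26 dia neck; origin at the centre of its underside, z up its axis; about 0.2 kg; stands in the caddy (all sizes in mm)
- square_bottle: square white plastic bottle, body 40 x 40, flat shoulder 84 high, 22 dia neck, white cap 26 dia from 93 to 122 high (its top); origin at the centre of its underside, z up, x and y square to its faces; about 0.2 kg; stands in the caddy (all sizes in mm)
- drop_bottle: round frosted dropper bottle, the narrowest, body 40 dia, long sloping shoulder from 70 to 94 high, 18 dia neck, slender grey cap 20 dia from 100 to 130 high (its top); origin at the centre of its underside, z up its axis; about 0.16 kg; stands in the caddy (all sizes in mm)
- jar: low round jar, frosted wall 46 dia, aluminium lid 48 dia from 30 to 46 high (its top), flat on top; origin at the centre of its underside, z up; about 0.15 kg; stands at the middle of the caddy's back (its +x side), with one bottle on its left, one on its right and one in front, about 52 mm away centre to centre, too close and tall for the gripper to reach the jar past them (all sizes in mm)
- caddy: fixed low grey open tray, outside 130 (x) x 200 (y), walls 4 thick, rim 26 high all round, inner floor 4 high; origin at the centre of its underside, z up; the jar stands 28 to +x of the origin and the open front place lies on the -x side; which bottle has which place changes (all sizes in mm)
- mat: fixed flat black rubber mat, 100 (x) x 220 (y) x 4 thick, the side area; origin at the centre of its underside; it lies left or right of the caddy (all sizes in mm)
- coaster: fixed round steel coaster, outside 80 dia, rim 12 high and 5 wide, so 70 dia inside, inner floor 4 high; origin at the centre of its underside; it lies on the other side of the caddy from the mat (all sizes in mm)
- petri_dish: bystander: closed white petri dish, 90 dia x 16 high, origin at the centre of its underside (all sizes in mm)
- slide_box: bystander: closed black and grey box, 85 x 98 x 34.5 high, origin at the centre of its underside (all sizes in mm)
- timer: bystander: small white timer lying flat, 60 x 72 x 18 high, origin at the centre of its underside (all sizes in mm)

How it is judged:
By the outcome, as a careful person would: the job done as asked, in the order asked, and still so for the second after the job is handed in, with the robot touching nothing.
It also fails if it takes over 141 s, if anything falls off the work surface, if the arm or the gripper's body presses on something with over 40 N, if the wrist force passes 120 N, or if a joint passes its speed limit or range.

## Robot

A 6-joint arm with a two-finger parallel gripper is mounted at the origin on the work surface. World frame = base frame: x ahead of the robot, y to its left, z up, the work surface at z = 0. Lengths are in m, angles in rad, forces in N, time in s.
With the tool pointing down it reaches from about 0.25 to 0.775 m from the base axis. Payload 8.9 kg.
Tool frame: the origin (TCP) lies at the very end of the fingers, on their centre line; the grasp point (between the pads) lies 19 mm behind it; z points along the fingers, y is the direction in which the jaws open and shut (so a half turn about z gives the same grasp; the last joint's range is limited). The gripper opens to 85 mm and grips with 20 to 120 N. Pads are 22 mm wide; open, the fingers measure 114 mm over their backs; the gripper's body (76 mm by 85 mm) begins 54 mm behind the grasp point. The pads swing forward as they close: fully open they stand 13 mm farther back than shut.
Start: joints at [-1.353, 0.291, -0.153, 1.127, 0, 1.431], TCP at [0.183, -0.492, 0.231] pointing down, gripper open.
Joint ranges: [-2.52, 2.52], [-0.91, 1.74], [-1.3, 1.37], [-1.96, 2.02], [-1.52, 1.47], [-3.14, 3.14]. Speed limits (rad/s): [2.22, 2.22, 2.79, 3.14, 3.14, 3.14].

## Interface

Orientations are given as a unit quaternion [x, y, z, w].
In Python, from workcell import sense, cams, ctrl, finder gives the robot as it stands.
- The arm moves only by the shell command python3 -m handwheel 'ROWS' [FORCE]. ROWS is a JSON object of lists of equal length, an entry for each row: "gripper": the closure, from -1 (fully open) to 1 (shut); "slide": the shift along the tool's x, y, z in m, a list of three; "dr": the turn, a rotation vector about the tool's x, y, z in rad, a list of three. A call has 1 to 12 rows; each row is the pose to reach, as a shift and turn from the pose measured when the call began, along the tool's axes at that moment; what a row does not reach only later rows make up. A row lasts 1/12 s, in which the tool goes at most 41.7 mm and 7.16 degrees, less where a joint would pass 70% of its speed; a pose out of reach is approached as far as the arm can. A call with a gripper value outside its range is refused whole. The fingers move at their own pace and stop on an object; FORCE is the grip in N (left out, the last holds). Time passes only in rows, so rows that repeat a pose let the fingers close. It gives the time, the measured TCP pose, the force and the opening at its end, in the units of the state.
- sense(): the state, without advancing time (a new reading comes with each control period).
- cams.snapshot(name): name is "scene" or "top" or "wrist"; returns a dict with "color" (384x512x3 uint8, red, green, blue), "depth" (384x512 float32, m along the optical axis (not along the pixel's ray), 0 where there is no reading), "intrinsics" (3x3 intrinsics, pixels), "origin" and "rotation" of the camera in the world. Camera axes: x right, y down, z forward; pixel columns grow to the right and rows downward; lengths in m; the calibration is good to about 2 mm. A picture is of the moment at which its call begins.
- ctrl.finish_job(): hands the job in, once; it reports no verdict.
Trained networks look in a picture, given as the dict that the camera call returned (one of the last four; its "shot" number tells which), for a name from the list of things; names that differ only in an ending like _2 or _b are one class to them, and where a whole thing is asked for, a point or a joint stands for the part that bears it (a point fixed in the world has none). Each returns a list of dicts, best first, with "score" (0 to 1); they miss things now and then, are a little off and sometimes report something else, mostly with a low value. They report only what shows in the picture. A call takes as long as a camera call.
- finder.masks_of(picture, label): "pixels" (384x512 bool, what is visible of it) and "bbox" ([left, top, right, bottom] in pixels, round what is visible of it).
- finder.pinpoint(picture, label): "uv" ([column, row] in pixels: a listed point, or the origin of a listed thing).
The state is a dict: "t": time; "joint_positions": joint angles; "joint_velocities": joint speeds; "effort": joint torques, N m; "position": TCP position; "eef_rot": TCP orientation; "contact_force": force on the tool from outside, world axes, zero at the start; "torque": the same for the moment, N m; "opening": finger opening in m.
Only numpy, scipy, OpenCV 4.12 (cv2) and the standard library are available. Lean on these libraries where they do the work, as an engineer would, in place of code of your own. Each camera call takes 0.05 s, during which the arm holds its last target. There are 200 camera calls.

## Working session

There is one attempt and no reset: what is moved stays moved. The work goes in short steps, Python scripts to look and compute and a shell command to move; the robot and the scene stay as the last step left them, time stands still between calls to the robot, and variables do not carry over. Pictures are saved under pics/ and viewed, about 12 in all and at most 16, crops included, and the job is handed in when it is done.

```bash
mkdir -p pics; ls; cat > h.py <<'E'
import numpy as np, cv2
from workcell import sense, cams, ctrl, finder
from scipy.spatial.transform import Rotation as R
def pts(p,m):
    v,u=np.nonzero(m&(p["depth"]>0)); z=p["depth"][v,u]; K=np.array(p["intrinsics"])
    c=np.stack([(u-K[0,2])/K[0,0]*z,(v-K[1,2])/K[1,1]*z,z],1)
    return c@np.array(p["rotation"]).T+np.array(p["origin"])
def save(p,n): cv2.imwrite("pics/"+n+".png",p["color"][:,:,::-1])
E
python3 - <<'E'
from h import *
s=sense(); print(s["t"],s["position"],s["eef_rot"],s["opening"],s["contact_force"])
for n in ("top","scene"):
    p=cams.snapshot(n); save(p,n+"0"); print(n,np.round(p["origin"],3))
    for l in "round_bottle square_bottle drop_bottle jar caddy mat coaster petri_dish slide_box timer".split():
        for d in finder.masks_of(p,l)[:2]:
            q=pts(p,d["pixels"]); 
            if len(q)<5: continue
            zt=np.percentile(q[:,2],98); t=q[q[:,2]>zt-.006]
            print(l,round(d["score"],2),[int(b) for b in d["bbox"]],"n",len(q),"ztop",zt.round(3),"top mid",((t.max(0)+t.min(0))/2).round(3)[:2],"ext",np.ptp(t,axis=0).round(3)[:2],"all mid",((q.max(0)+q.min(0))/2).round(3)[:2])
E
```

```text
pics
0.0 [ 0.18328694 -0.49148391  0.23074225] [ 9.84128663e-01  1.77455135e-01 -2.49323634e-05 -6.69756854e-04] 0.0852612047586418 [ 0.2448643  -0.05945581  0.31176158]
top [ 0.434 -0.008  1.089]Traceback (most recent call last):
  File "<stdin>", line 7, in <module>
  File "h.py", line 7, in pts
    return c@np.array(p["rotation"]).T+np.array(p["origin"])
           ~^~~~~~~~~~~~~~~~~~~~~~~~~~
ValueError: matmul: Input operand 1 has a mismatch in its core dimension 0, with gufunc signature (n?,k),(k,m?)->(n?,m?) (size 4 is different from 3)
```

```bash
sed -i 's/c@np.array(p\["rotation"\]).T/R.from_quat(p["rotation"]).apply(c)/' h.py
cat > look.py <<'E'
from h import *
import sys
for n in sys.argv[2:]:
    p=cams.snapshot(n); save(p,n+sys.argv[1]); print(n,np.round(p["origin"],3))
    for l in "round_bottle square_bottle drop_bottle jar caddy mat coaster petri_dish slide_box timer".split():
        for d in finder.masks_of(p,l)[:2]:
            q=pts(p,d["pixels"]); 
            if len(q)<5: continue
            zt=np.percentile(q[:,2],98); t=q[abs(q[:,2]-zt)<.006]
            print(l,round(d["score"],2),[int(b) for b in d["bbox"]],"n",len(q),"ztop",zt.round(3),"top mid",((t.max(0)+t.min(0))/2).round(3)[:2],"ext",np.ptp(t,axis=0).round(3)[:2],"all mid",((q.max(0)+q.min(0))/2).round(3)[:2])
E
python3 look.py 0 top scene
```

```text
top [ 0.434 -0.008  1.089]
round_bottle 0.82 [260, 141, 278, 163] n 313 ztop 0.131 top mid [ 0.586 -0.037] ext [0.029 0.031] all mid [ 0.585 -0.037]
square_bottle 0.86 [221, 141, 235, 167] n 336 ztop 0.128 top mid [0.581 0.066] ext [0.022 0.024] all mid [0.587 0.069]
drop_bottle 0.53 [238, 163, 255, 183] n 232 ztop 0.135 top mid [0.534 0.014] ext [0.019 0.019] all mid [0.537 0.013]
jar 0.58 [238, 143, 258, 164] n 283 ztop 0.053 top mid [0.585 0.016] ext [0.044 0.046] all mid [0.588 0.016]
jar 0.52 [219, 147, 237, 165] n 268 ztop 0.128 top mid [0.581 0.066] ext [0.022 0.024] all mid [0.581 0.064]
caddy 0.87 [209, 139, 290, 192] n 2432 ztop 0.027 top mid [0.556 0.014] ext [0.137 0.204] all mid [0.559 0.015]
mat 0.79 [313, 180, 407, 240] n 3180 ztop 0.007 top mid [ 0.447 -0.279] ext [0.145 0.232] all mid [ 0.447 -0.279]
coaster 0.62 [127, 181, 162, 215] n 699 ztop 0.014 top mid [0.469 0.294] ext [0.074 0.078] all mid [0.469 0.296]
petri_dish 0.77 [128, 104, 163, 134] n 900 ztop 0.019 top mid [0.677 0.287] ext [0.087 0.089] all mid [0.677 0.29 ]
slide_box 0.73 [354, 92, 400, 140] n 1332 
[... 783 characters left out ...]
.588 0.019]
caddy 0.91 [206, 176, 291, 238] n 1464 ztop 0.027 top mid [0.557 0.017] ext [0.14  0.201] all mid [0.557 0.017]
mat 0.8 [142, 127, 217, 162] n 1677 ztop 0.007 top mid [ 0.445 -0.276] ext [0.147 0.23 ] all mid [ 0.445 -0.276]
coaster 0.97 [340, 208, 364, 235] n 634 ztop 0.014 top mid [0.471 0.294] ext [0.08  0.077] all mid [0.467 0.294]
petri_dish 0.61 [308, 267, 344, 305] n 1131 ztop 0.019 top mid [0.678 0.289] ext [0.089 0.088] all mid [0.673 0.289]
slide_box 0.56 [94, 174, 138, 212] n 1170 ztop 0.037 top mid [ 0.695 -0.315] ext [0.11  0.111] all mid [ 0.695 -0.314]
timer 0.61 [248, 140, 279, 165] n 415 ztop 0.021 top mid [ 0.372 -0.024] ext [0.068 0.078] all mid [ 0.373 -0.025]
```

View pics/top0.png

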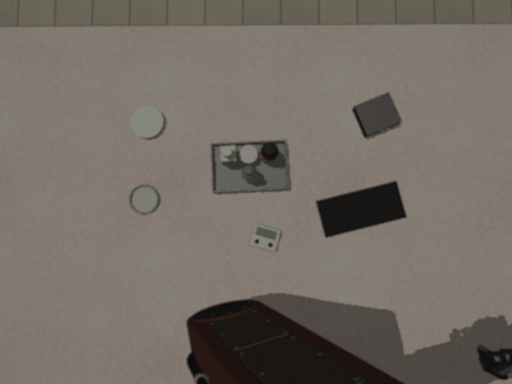

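View pics/scene0.png

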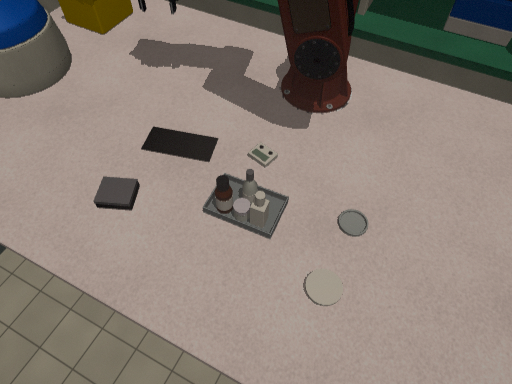

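Top view: the caddy is at (250,166), with the square bottle on its left at (228,153), jar at (249,154), round bottle on its right at (270,150) and dropper in front at (249,172). The mat is on the right at (361,209), turned about 14°. The coaster is at (144,199). The scene view agrees. First I'll turn the tool to yaw 90° above the dropper, so that tool x is world y and tool y is world x.

```bash
python3 -m handwheel '{"gripper":[-1,-1,-1,-1,-1,-1,-1,-1,-1,-1,-1,-1],"slide":[[0.017,-0.012,-0.01],[0.05,-0.035,-0.03],[0.507,-0.351,-0.03],[0.507,-0.351,-0.03],[0.507,-0.351,-0.03],[0.507,-0.351,-0.03],[0.507,-0.351,-0.03],[0.507,-0.351,-0.03],[0.507,-0.351,-0.03],[0.507,-0.351,-0.03],[0.507,-0.351,-0.03],[0.507,-0.351,-0.03]],"dr":[[0,0,-0.1],[0,0,-0.2],[0,0,-0.31],[0,0,-0.42],[0,0,-0.53],[0,0,-0.64],[0,0,-0.75],[0,0,-0.86],[0,0,-0.97],[0,0,-1.08],[0,0,-1.18],[0,0,-1.214]]}'
cat > goto.py <<'E'
# prints the shift in tool axes to a world target: x y z [yaw_deg]
from h import *
import sys
a=[float(v) for v in sys.argv[1:]]; s=sense(); r=R.from_quat(s["eef_rot"])
print("t",round(s["t"],2),"pos",s["position"].round(4) if hasattr(s["position"],"round") else s["position"],"open",round(s["opening"],4),"F",np.round(s["contact_force"],1))
print("slide",r.inv().apply(np.array(a[:3])-s["position"]).round(4))
y=np.deg2rad(a[3] if len(a)>3 else 90); w=R.from_quat([np.cos(y/2),np.sin(y/2),0,0])
print("dr",(r.inv()*w).as_rotvec().round(4))
E
python3 goto.py 0.5355 0.015 0.26
```

```text
t: 2.2
position: [0.4556, -0.1003, 0.2612]
eef_rot: [0.705, 0.709, 0.0, 0.0]
contact_force: [1.1, -0.8, -0.1]
opening: 0.0854
t 2.2 pos [ 0.4556 -0.1003  0.2612] open 0.0854 F [ 1.1 -0.8 -0.1]
slide [0.1148 0.0806 0.0012]
dr [0.0007 0.0004 0.006 ]
```

```bash
python3 -m handwheel '{"gripper":[-1,-1,-1,-1,-1,-1,-1],"slide":[[0.03,0.02,0],[0.06,0.042,0],[0.085,0.06,0],[0.105,0.074,0],[0.115,0.08,0],[0.115,0.08,0],[0.115,0.08,0]],"dr":[[0,0,0.006],[0,0,0.006],[0,0,0.006],[0,0,0.006],[0,0,0.006],[0,0,0.006],[0,0,0.006]]}'
python3 - <<'E'
from h import *
p=cams.snapshot("wrist"); save(p,"w1"); print(np.round(p["origin"],3))
for l in "round_bottle square_bottle drop_bottle jar".split():
    for d in finder.masks_of(p,l)[:2]:
        q=pts(p,d["pixels"]); zt=np.percentile(q[:,2],98); t=q[abs(q[:,2]-zt)<.004]
        print(l,round(d["score"],2),[int(b) for b in d["bbox"]],"ztop",zt.round(4),"mid",((t.max(0)+t.min(0))/2).round(4)[:2],"mean",t.mean(0).round(4)[:2],"ext",np.ptp(t,axis=0).round(3)[:2])
E
python3 goto.py 0.5355 0.015 0.26
```

```text
t: 2.78
position: [0.5346, 0.0151, 0.261]
eef_rot: [0.707, 0.707, -0.0, 0.0]
contact_force: [-1.4, -0.6, -0.4]
opening: 0.0856
[0.534 0.096 0.403]
round_bottle 0.58 [276, 181, 320, 243] ztop 0.1304 mid [ 0.5864 -0.0363] mean [ 0.586  -0.0358] ext [0.03  0.031]
square_bottle 0.67 [231, 140, 268, 193] ztop 0.1344 mid [0.5339 0.0139] mean [0.5339 0.0142] ext [0.018 0.018]
square_bottle 0.65 [272, 95, 317, 141] ztop 0.1265 mid [0.5809 0.0657] mean [0.5807 0.0658] ext [0.025 0.025]
drop_bottle 0.63 [236, 140, 270, 192] ztop 0.1345 mid [0.534  0.0134] mean [0.5341 0.0138] ext [0.018 0.019]
jar 0.76 [271, 138, 315, 179] ztop 0.0511 mid [0.5851 0.0166] mean [0.5846 0.0168] ext [0.046 0.046]
t 3.03 pos [0.5345 0.0142 0.2614] open 0.0852 F [0.  0.2 0. ]
slide [0.0008 0.001  0.0014]
dr [ 0.0008  0.0005 -0.0016]
```

View pics/w1.png

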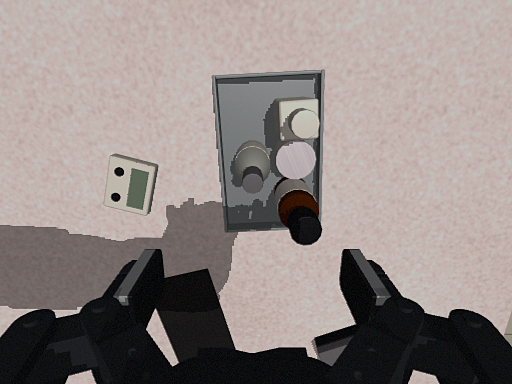

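Wrist view: dropper cap at (252,180), square cap at (305,124), jar lid at (296,160), round cap at (305,226). The three cameras agree to about 2 mm, so I'll pick the dropper by its cap.

```bash
python3 -m handwheel '{"gripper":[-1,-1,-1,-1,-1,-1,-1,-1],"slide":[[0,0,0.02],[0,0,0.055],[0,0,0.09],[0,0,0.125],[0,0,0.145],[0,0,0.157],[0,0,0.161],[0,0,0.161]],"dr":[[0,0,0],[0,0,0],[0,0,0],[0,0,0],[0,0,0],[0,0,0],[0,0,0],[0,0,0]]}'
python3 goto.py 0.535 0.0145 0.1
python3 -m handwheel '{"gripper":[0,0.5,1,1,1,1,1,1,1,1],"slide":[[0,0,0],[0,0,0],[0,0,0],[0,0,0],[0,0,0],[0,0,0],[0,0,0],[0,0,0],[0,0,0],[0,0,0]],"dr":[[0,0,0],[0,0,0],[0,0,0],[0,0,0],[0,0,0],[0,0,0],[0,0,0],[0,0,0],[0,0,0],[0,0,0]]}' 50
```

```text
t: 3.7
position: [0.5339, 0.0136, 0.0998]
eef_rot: [0.708, 0.706, -0.0, -0.0]
contact_force: [-0.8, 1.1, -0.3]
opening: 0.0854
t 3.7 pos [0.5339 0.0136 0.0998] open 0.0854 F [-0.8  1.1 -0.3]
slide [ 0.0009  0.0011 -0.0002]
dr [-0.0008  0.0004 -0.0024]
t: 4.53
position: [0.5345, 0.0136, 0.1004]
eef_rot: [0.708, 0.706, 0.0, 0.0]
contact_force: [0.5, 0.1, 5.4]
opening: 0.0186
```

```bash
python3 -m handwheel '{"gripper":[1,1,1,1,1,1,1,1,1,1,1,1],"slide":[[0,0,-0.01],[0,0,-0.035],[0,0,-0.06],[-0.01,-0.01,-0.085],[-0.035,-0.02,-0.1],[-0.065,-0.03,-0.1],[-0.1,-0.035,-0.1],[-0.135,-0.04,-0.1],[-0.17,-0.045,-0.1],[-0.205,-0.05,-0.1],[-0.24,-0.055,-0.1],[-0.27,-0.06,-0.1]],"dr":[[0,0,0],[0,0,0],[0,0,0],[0,0,0],[0,0,0],[0,0,0],[0,0,0],[0,0,0],[0,0,0],[0,0,0],[0,0,0],[0,0,0]]}'
python3 goto.py 0.463 -0.345 0.1
```

```text
t: 5.53
position: [0.473, -0.2583, 0.2009]
eef_rot: [0.708, 0.706, -0.0, 0.0]
contact_force: [0.5, -0.0, -1.5]
opening: 0.0187
t 5.53 pos [ 0.473  -0.2583  0.2009] open 0.0187 F [ 0.5 -0.  -1.5]
slide [-0.0867 -0.0097  0.1009]
dr [ 0.0003  0.0006 -0.0029]
```

```bash
python3 -m handwheel '{"gripper":[1,1,1,1,1,1,1,1,1,1,1,1],"slide":[[-0.03,-0.004,0],[-0.058,-0.007,0],[-0.077,-0.009,0.01],[-0.086,-0.01,0.03],[-0.087,-0.01,0.05],[-0.087,-0.01,0.07],[-0.087,-0.01,0.085],[-0.087,-0.01,0.092],[-0.087,-0.01,0.096],[-0.087,-0.01,0.098],[-0.087,-0.01,0.099],[-0.087,-0.01,0.099]],"dr":[[0,0,0],[0,0,0],[0,0,0],[0,0,0],[0,0,0],[0,0,0],[0,0,0],[0,0,0],[0,0,0],[0,0,0],[0,0,0],[0,0,0]]}'
python3 goto.py 0.463 -0.345 0.1
```

```text
t: 6.53
position: [0.4631, -0.3456, 0.1027]
eef_rot: [0.708, 0.706, -0.0, 0.001]
contact_force: [0.9, 0.4, -2.1]
opening: 0.0186
t 6.53 pos [ 0.4631 -0.3456  0.1027] open 0.0186 F [ 0.9  0.4 -2.1]
slide [ 0.0006 -0.0001  0.0027]
dr [ 0.0011  0.0014 -0.0027]
```

```bash
python3 -m handwheel '{"gripper":[1,1,1],"slide":[[0,0,0.001],[0,0,0.002],[0,0,0.0025]],"dr":[[0,0,0],[0,0,0],[0,0,0]]}'
```

```text
t: 6.78
position: [0.4633, -0.3457, 0.1005]
eef_rot: [0.708, 0.706, -0.0, 0.001]
contact_force: [0.3, -0.5, -2.1]
opening: 0.0189
```

```bash
python3 -m handwheel '{"gripper":[1,1,1],"slide":[[0,0,0.0008],[0,0,0.0015],[0,0,0.0015]],"dr":[[0,0,0],[0,0,0],[0,0,0]]}'
```

```text
t: 7.03
position: [0.4638, -0.3462, 0.1004]
eef_rot: [0.708, 0.706, -0.0, 0.002]
contact_force: [-1.6, 1.8, 10.0]
opening: 0.0188
```

```bash
python3 -m handwheel '{"gripper":[0.5,0,-0.5,-1,-1,-1,-1,-1,-1,-1,-1,-1],"slide":[[0,0,0],[0,0,0],[0,0,0],[0,0,0],[0,0,0],[0,0,-0.01],[0,0,-0.035],[0,0,-0.07],[0,0,-0.1],[0.01,0.004,-0.11],[0.035,0.014,-0.11],[0.07,0.028,-0.11]],"dr":[[0,0,0],[0,0,0],[0,0,0],[0,0,0],[0,0,0],[0,0,0],[0,0,0],[0,0,0],[0,0,0],[0,0,0],[0,0,0],[0,0,0]]}'
python3 goto.py 0.587 -0.0358 0.21
```

```text
t: 8.03
position: [0.492, -0.2772, 0.2117]
eef_rot: [0.709, 0.705, -0.0, 0.004]
contact_force: [0.7, 0.3, -0.5]
opening: 0.0853
t 8.03 pos [ 0.492  -0.2772  0.2117] open 0.0853 F [ 0.7  0.3 -0.5]
slide [0.242  0.0935 0.0009]
dr [ 0.0048  0.0053 -0.006 ]
```

```bash
python3 -m handwheel '{"gripper":[-1,-1,-1,-1,-1,-1,-1,-1,-1,-1,-1],"slide":[[0.035,0.014,0],[0.07,0.028,0],[0.105,0.041,0],[0.14,0.054,0],[0.175,0.067,0],[0.205,0.08,0],[0.225,0.088,0],[0.236,0.092,0],[0.242,0.0935,0],[0.242,0.0935,0],[0.242,0.0935,0]],"dr":[[0.005,0.005,-0.006],[0.005,0.005,-0.006],[0.005,0.005,-0.006],[0.005,0.005,-0.006],[0.005,0.005,-0.006],[0.005,0.005,-0.006],[0.005,0.005,-0.006],[0.005,0.005,-0.006],[0.005,0.005,-0.006],[0.005,0.005,-0.006],[0.005,0.005,-0.006]]}'
python3 look.py 1 top
python3 goto.py 0.587 -0.0358 0.098
```

```text
t: 8.95
position: [0.5866, -0.0366, 0.2109]
eef_rot: [0.707, 0.707, -0.0, 0.0]
contact_force: [0.1, -0.3, 0.4]
opening: 0.085
top [ 0.434 -0.008  1.089]
drop_bottle 0.92 [377, 192, 404, 209] n 367 ztop 0.135 top mid [ 0.464 -0.345] ext [0.016 0.017] all mid [ 0.465 -0.343]
drop_bottle 0.7 [355, 89, 400, 138] n 1411 ztop 0.037 top mid [ 0.692 -0.319] ext [0.113 0.121] all mid [ 0.694 -0.324]
jar 0.55 [126, 181, 160, 214] n 724 ztop 0.014 top mid [0.471 0.293] ext [0.077 0.079] all mid [0.471 0.293]
mat 0.85 [321, 181, 403, 237] n 2657 ztop 0.007 top mid [ 0.447 -0.287] ext [0.14  0.214] all mid [ 0.447 -0.231]
mat 0.22 [376, 190, 405, 211] n 381 ztop 0.135 top mid [ 0.464 -0.345] ext [0.016 0.017] all mid [ 0.466 -0.358]
coaster 0.78 [128, 180, 160, 215] n 710 ztop 0.014 top mid [0.471 0.294] ext [0.077 0.078] all mid [0.471 0.296]
petri_dish 0.59 [128, 104, 163, 135] n 900 ztop 0.019 top mid [0.677 0.288] ext [0.087 0.089] all mid [0.679 0.289]
petri_dish 0.48 [129, 180, 160, 215] n 716 ztop 0.014 top mid [0.471 0.292] ext [0.077 0.077] all mid [0.471 0.292]
slide_box 0.69 [352, 89, 400, 138] n 1390 ztop 0.037 top mid [ 0.691 -0.319] ext [0.111 0.121] all mid [ 0.692 -0.325]
t 9.5 pos [ 0.5869 -0.0359  0.2109] open 0.0852 F [ 0.8 -0.6  0.2]
slide [2.000e-04 1.000e-04 1.129e-01]
dr [-0.0002  0.0003 -0.0002]
```

View pics/top1.png

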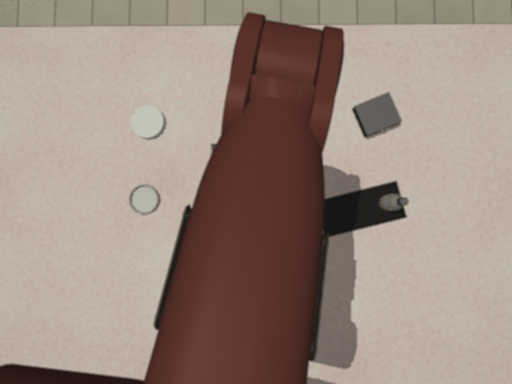

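Top view: the dropper stands upright on the far end of the mat, cap at (402,201). Its height and position match. Next is the round bottle.

```bash
python3 -m handwheel '{"gripper":[-1,-1,-1,-1,-1,-1],"slide":[[0,0,0.025],[0,0,0.06],[0,0,0.09],[0,0,0.108],[0,0,0.114],[0,0,0.114]],"dr":[[0,0,0],[0,0,0],[0,0,0],[0,0,0],[0,0,0],[0,0,0]]}'
python3 -m handwheel '{"gripper":[0,0.5,1,1,1,1,1,1,1],"slide":[[0,0,0],[0,0,0],[0,0,0],[0,0,0],[0,0,0],[0,0,0],[0,0,0],[0,0,0],[0,0,0]],"dr":[[0,0,0],[0,0,0],[0,0,0],[0,0,0],[0,0,0],[0,0,0],[0,0,0],[0,0,0],[0,0,0]]}' 50
python3 goto.py 0.446 -0.277 0.097
```

```text
t: 10.0
position: [0.5859, -0.0357, 0.0955]
eef_rot: [0.707, 0.707, -0.001, -0.001]
contact_force: [-0.8, 0.7, 0.9]
opening: 0.0853
t: 10.75
position: [0.5868, -0.0359, 0.0967]
eef_rot: [0.707, 0.707, -0.0, -0.0]
contact_force: [-0.1, 0.2, 6.9]
opening: 0.0308
t 10.75 pos [ 0.5868 -0.0359  0.0967] open 0.0308 F [-0.1  0.2  6.9]
slide [-2.411e-01 -1.408e-01 -2.000e-04]
dr [-0.0008  0.0002 -0.0001]
```

```bash
python3 -m handwheel '{"gripper":[1,1,1,1,1,1,1,1,1,1,1,1],"slide":[[0,0,-0.01],[0,0,-0.035],[0,0,-0.06],[-0.008,-0.005,-0.075],[-0.03,-0.017,-0.085],[-0.055,-0.032,-0.085],[-0.085,-0.05,-0.085],[-0.115,-0.067,-0.085],[-0.145,-0.085,-0.085],[-0.175,-0.102,-0.085],[-0.2,-0.117,-0.085],[-0.22,-0.128,-0.085]],"dr":[[0,0,0],[0,0,0],[0,0,0],[0,0,0],[0,0,0],[0,0,0],[0,0,0],[0,0,0],[0,0,0],[0,0,0],[0,0,0],[0,0,0]]}'
python3 goto.py 0.446 -0.277 0.097
```

```text
t: 11.75
position: [0.4572, -0.2576, 0.1824]
eef_rot: [0.708, 0.707, -0.001, -0.0]
contact_force: [0.8, 0.4, -3.2]
opening: 0.0307
t 11.75 pos [ 0.4572 -0.2576  0.1824] open 0.0307 F [ 0.8  0.4 -3.2]
slide [-0.0194 -0.0111  0.0854]
dr [-0.0011  0.0005 -0.0014]
```

```bash
python3 -m handwheel '{"gripper":[1,1,1,1,1,1,1,1,1,1,1],"slide":[[-0.012,-0.007,0],[-0.019,-0.011,0.01],[-0.019,-0.011,0.03],[-0.019,-0.011,0.05],[-0.019,-0.011,0.065],[-0.019,-0.011,0.075],[-0.019,-0.011,0.08],[-0.019,-0.011,0.083],[-0.019,-0.011,0.085],[-0.019,-0.011,0.086],[-0.019,-0.011,0.086]],"dr":[[0,0,0],[0,0,0],[0,0,0],[0,0,0],[0,0,0],[0,0,0],[0,0,0],[0,0,0],[0,0,0],[0,0,0],[0,0,0]]}'
python3 -m handwheel '{"gripper":[1,1],"slide":[[0,0,0],[0,0,0]],"dr":[[0,0,0],[0,0,0]]}'

```

```text
t: 12.67
position: [0.4465, -0.2768, 0.0969]
eef_rot: [0.708, 0.707, -0.001, 0.0]
contact_force: [-0.5, -0.1, -2.3]
opening: 0.0306
t: 12.83
position: [0.4469, -0.2771, 0.0975]
eef_rot: [0.708, 0.707, -0.0, 0.001]
contact_force: [0.7, -0.1, -2.4]
opening: 0.0307
```

```bash
python3 -m handwheel '{"gripper":[1,1,1],"slide":[[0,0,0.0008],[0,0,0.0016],[0,0,0.002]],"dr":[[0,0,0],[0,0,0],[0,0,0]]}'

```

```text
t: 13.08
position: [0.4475, -0.2778, 0.0966]
eef_rot: [0.708, 0.707, -0.001, 0.002]
contact_force: [-2.7, 2.2, 13.3]
opening: 0.0307
```

```bash
python3 -m handwheel '{"gripper":[0.5,0,-0.5,-1,-1,-1,-1,-1,-1,-1,-1,-1],"slide":[[0,0,0],[0,0,0],[0,0,0],[0,0,0],[0,0,-0.01],[0,0,-0.035],[0,0,-0.07],[0,0,-0.1],[0.01,0.004,-0.11],[0.035,0.014,-0.11],[0.07,0.028,-0.11],[0.105,0.041,-0.11]],"dr":[[0,0,0],[0,0,0],[0,0,0],[0,0,0],[0,0,0],[0,0,0],[0,0,0],[0,0,0],[0,0,0],[0,0,0],[0,0,0],[0,0,0]]}'
python3 goto.py 0.5813 0.0664 0.2
```

```text
t: 14.08
position: [0.4889, -0.1716, 0.2071]
eef_rot: [0.708, 0.706, -0.0, 0.002]
contact_force: [1.1, 0.3, 0.2]
opening: 0.0855
t 14.08 pos [ 0.4889 -0.1716  0.2071] open 0.0855 F [1.1 0.3 0.2]
slide [0.2383 0.0916 0.0065]
dr [ 0.003   0.0038 -0.0032]
```

```bash
python3 -m handwheel '{"gripper":[-1,-1,-1,-1,-1,-1,-1,-1,-1,-1],"slide":[[0.035,0.013,0.006],[0.07,0.027,0.006],[0.105,0.04,0.006],[0.14,0.053,0.006],[0.175,0.066,0.006],[0.205,0.079,0.006],[0.225,0.087,0.006],[0.236,0.091,0.006],[0.238,0.0915,0.006],[0.238,0.0915,0.006]],"dr":[[0.003,0.004,-0.003],[0.003,0.004,-0.003],[0.003,0.004,-0.003],[0.003,0.004,-0.003],[0.003,0.004,-0.003],[0.003,0.004,-0.003],[0.003,0.004,-0.003],[0.003,0.004,-0.003],[0.003,0.004,-0.003],[0.003,0.004,-0.003]]}'
python3 - <<'E'
from h import *
p=cams.snapshot("wrist"); save(p,"w2")
for l in ("square_bottle","jar"):
    for d in finder.masks_of(p,l)[:2]:
        q=pts(p,d["pixels"]); zt=np.percentile(q[:,2],98); t=q[abs(q[:,2]-zt)<.004]
        print(l,round(d["score"],2),"ztop",zt.round(4),"mid",((t.max(0)+t.min(0))/2).round(4)[:2],"ext",np.ptp(t,axis=0).round(3)[:2])
E
python3 goto.py 0.5813 0.0664 0.0935
```

```text
t: 14.92
position: [0.5809, 0.0661, 0.2004]
eef_rot: [0.707, 0.707, -0.0, -0.0]
contact_force: [-0.2, -1.0, -0.0]
opening: 0.0855
square_bottle 0.82 ztop 0.1265 mid [0.5812 0.0661] ext [0.025 0.025]
jar 0.68 ztop 0.051 mid [0.5848 0.0132] ext [0.047 0.039]
t 15.07 pos [0.5807 0.0648 0.2005] open 0.0853 F [-0.1  0.2 -0.9]
slide [0.0017 0.0006 0.107 ]
dr [-0.0004  0.0001 -0.0016]
```

```bash
python3 -m handwheel '{"gripper":[-1,-1,-1,-1,-1,-1],"slide":[[0.001,0.0005,0.025],[0.001,0.0005,0.06],[0.001,0.0005,0.085],[0.001,0.0005,0.1],[0.001,0.0005,0.107],[0.001,0.0005,0.107]],"dr":[[0,0,0],[0,0,0],[0,0,0],[0,0,0],[0,0,0],[0,0,0]]}'
python3 -m handwheel '{"gripper":[0,0.5,1,1,1,1,1,1,1],"slide":[[0,0,0],[0,0,0],[0,0,0],[0,0,0],[0,0,0],[0,0,0],[0,0,0],[0,0,0],[0,0,0]],"dr":[[0,0,0],[0,0,0],[0,0,0],[0,0,0],[0,0,0],[0,0,0],[0,0,0],[0,0,0],[0,0,0]]}' 50
python3 goto.py 0.429 -0.209 0.0935
```

```text
t: 15.57
position: [0.58, 0.0647, 0.0923]
eef_rot: [0.708, 0.706, -0.001, -0.001]
contact_force: [-0.3, -0.2, -0.1]
opening: 0.0854
t: 16.32
position: [0.581, 0.0647, 0.0932]
eef_rot: [0.708, 0.706, -0.0, -0.0]
contact_force: [0.2, -1.4, 5.7]
opening: 0.0249
t 16.32 pos [0.581  0.0647 0.0932] open 0.0249 F [ 0.2 -1.4  5.7]
slide [-2.742e-01 -1.511e-01 -1.000e-04]
dr [-0.0009  0.0003 -0.003 ]
```

```bash
python3 -m handwheel '{"gripper":[1,1,1,1,1,1,1,1,1,1,1,1],"slide":[[0,0,-0.01],[0,0,-0.035],[0,0,-0.06],[-0.01,-0.005,-0.075],[-0.035,-0.019,-0.085],[-0.065,-0.035,-0.085],[-0.097,-0.053,-0.085],[-0.13,-0.071,-0.085],[-0.163,-0.089,-0.085],[-0.196,-0.108,-0.085],[-0.225,-0.124,-0.085],[-0.25,-0.138,-0.085]],"dr":[[0,0,0],[0,0,0],[0,0,0],[0,0,0],[0,0,0],[0,0,0],[0,0,0],[0,0,0],[0,0,0],[0,0,0],[0,0,0],[0,0,0]]}'
python3 goto.py 0.429 -0.209 0.0925
```

```text
t: 17.32
position: [0.4407, -0.1863, 0.1788]
eef_rot: [0.708, 0.706, -0.001, -0.0]
contact_force: [0.0, 0.1, -2.2]
opening: 0.0247
t 17.32 pos [ 0.4407 -0.1863  0.1788] open 0.0247 F [ 0.   0.1 -2.2]
slide [-0.0227 -0.0115  0.0863]
dr [-0.0014  0.0004 -0.0036]
```

```bash
python3 -m handwheel '{"gripper":[1,1,1,1,1,1,1,1,1,1,1,1],"slide":[[-0.014,-0.007,0],[-0.022,-0.011,0.01],[-0.023,-0.0115,0.03],[-0.023,-0.0115,0.05],[-0.023,-0.0115,0.065],[-0.023,-0.0115,0.075],[-0.023,-0.0115,0.08],[-0.023,-0.0115,0.083],[-0.023,-0.0115,0.085],[-0.023,-0.0115,0.086],[-0.023,-0.0115,0.0865],[-0.023,-0.0115,0.0865]],"dr":[[0,0,0],[0,0,0],[0,0,0],[0,0,0],[0,0,0],[0,0,0],[0,0,0],[0,0,0],[0,0,0],[0,0,0],[0,0,0],[0,0,0]]}'
python3 -m handwheel '{"gripper":[1,1],"slide":[[0,0,0.0005],[0,0,0.001]],"dr":[[0,0,0],[0,0,0]]}'

```

```text
t: 18.32
position: [0.4294, -0.2095, 0.0931]
eef_rot: [0.708, 0.706, -0.0, 0.0]
contact_force: [-0.0, 0.5, 3.2]
opening: 0.0248
t: 18.48
position: [0.4299, -0.2098, 0.093]
eef_rot: [0.708, 0.706, -0.0, 0.001]
contact_force: [-1.9, 2.2, 15.5]
opening: 0.0246
```

```bash
python3 -m handwheel '{"gripper":[0.5,0,-0.5,-1,-1,-1,-1,-1,-1,-1,-1,-1],"slide":[[0,0,0],[0,0,0],[0,0,0],[0,0,0],[0,0,-0.01],[0,0,-0.035],[0,0,-0.07],[0,0,-0.1],[0.01,0.007,-0.11],[0.032,0.022,-0.11],[0.06,0.041,-0.11],[0.09,0.062,-0.11]],"dr":[[0,0,0],[0,0,0],[0,0,0],[0,0,0],[0,0,0],[0,0,0],[0,0,0],[0,0,-0.1],[0,0,-0.2],[0,0,-0.32],[0,0,-0.44],[0,0,-0.56]]}'
python3 goto.py 0.5855 0.017 0.2 180
```

```text
t: 19.48
position: [0.4927, -0.1194, 0.2033]
eef_rot: [0.484, 0.875, -0.001, 0.001]
contact_force: [0.5, -1.9, 0.7]
opening: 0.0854
t 19.48 pos [ 0.4927 -0.1194  0.2033] open 0.0854 F [ 0.5 -1.9  0.7]
slide [0.0662 0.1512 0.0032]
dr [-0.0013  0.0026 -1.0104]
```

```bash
python3 -m handwheel '{"gripper":[-1,-1,-1,-1,-1,-1,-1,-1,-1,-1,-1],"slide":[[0.012,0.027,0.003],[0.024,0.054,0.003],[0.036,0.081,0.003],[0.048,0.108,0.003],[0.057,0.13,0.003],[0.063,0.144,0.003],[0.066,0.151,0.003],[0.066,0.151,0.003],[0.066,0.151,0.003],[0.066,0.151,0.003],[0.066,0.151,0.003]],"dr":[[0,0,-0.12],[0,0,-0.24],[0,0,-0.36],[0,0,-0.48],[0,0,-0.6],[0,0,-0.72],[0,0,-0.84],[0,0,-0.94],[0,0,-1.0],[-0.001,0.003,-1.01],[-0.001,0.003,-1.01]]}'
python3 - <<'E'
from h import *
p=cams.snapshot("wrist"); save(p,"w3")
for l in ("jar","caddy","coaster"):
    for d in finder.masks_of(p,l)[:2]:
        q=pts(p,d["pixels"]); zt=np.percentile(q[:,2],98); t=q[abs(q[:,2]-zt)<.004]
        print(l,round(d["score"],2),"ztop",zt.round(4),"mid",((t.max(0)+t.min(0))/2).round(4)[:2],"ext",np.ptp(t,axis=0).round(3)[:2])
E
python3 look.py 2 scene
python3 goto.py 0.5855 0.017 0.022 180
```

```text
t: 20.4
position: [0.5854, 0.0167, 0.2]
eef_rot: [0.001, 1.0, 0.0, -0.0]
contact_force: [-0.3, 0.2, -0.2]
opening: 0.0855
jar 0.74 ztop 0.0507 mid [0.5854 0.0161] ext [0.048 0.047]
caddy 0.92 ztop 0.026 mid [0.5571 0.0137] ext [0.139 0.205]
coaster 0.75 ztop 0.0121 mid [0.4752 0.2683] ext [0.067 0.031]
scene [1.049 0.277 0.871]
round_bottle 0.95 [169, 113, 186, 148] n 505 ztop 0.131 top mid [ 0.45  -0.276] ext [0.029 0.026] all mid [ 0.428 -0.309]
square_bottle 0.56 [191, 117, 209, 153] n 491 ztop 0.127 top mid [ 0.434 -0.207] ext [0.022 0.025] all mid [ 0.434 -0.212]
square_bottle 0.3 [305, 268, 341, 305] n 1068 ztop 0.019 top mid [0.678 0.289] ext [0.088 0.088] all mid [0.678 0.288]
drop_bottle 0.93 [146, 104, 162, 147] n 405 ztop 0.135 top mid [ 0.464 -0.345] ext [0.021 0.018] all mid [ 0.415 -0.395]
jar 0.78 [232, 197, 252, 225] n 371 ztop 0.053 top mid [0.586 0.018] ext [0.046 0.046] all mid [0.577 0.018]
caddy 0.74 [205, 172, 290, 237] n 2960 ztop 0.027 top mid [0.557 0.015] ext [0.14  0.206] all mid [0.55  0.009]
mat 0.56 [144, 129, 211, 163] n 845 ztop 0.008 top mid [ 0.459 -0.272] ext [0.118 0.223] all mid [ 0.459 -0.272]
coaster 0.74 [304, 268, 341, 305] n 1170 ztop 0.019 top mid [0.677 0.289] ext [0.09  0.088] all mid [0.672 0.289]
coaster 0.71 [336, 207, 367, 237] n 682 ztop 0.013 top mid [0.471 0.295] ext [0.08  0.078] all mid [0.464 0.295]
petri_dish 0.83 [306, 268, 342, 304] n 1110 ztop 0.019 top mid [0.677 0.289] ext [0.09  0.088] all mid [0.673 0.289]
slide_box 0.58 [89, 171, 138, 212] n 1287 ztop 0.037 top mid [ 0.693 -0.316] ext [0.108 0.119] all mid [ 0.688 -0.328]
timer 0.59 [254, 151, 279, 156] n 30 ztop 0.022 top mid [ 0.367 -0.021] ext [0.038 0.073] all mid [ 0.36  -0.021]
t 21.15 pos [0.5855 0.0167 0.2001] open 0.0849 F [-0.2  1.7  0.4]
slide [-1.000e-04  3.000e-04  1.781e-01]
dr [-0.0001 -0.0005 -0.0004]
```

View pics/scene2.png

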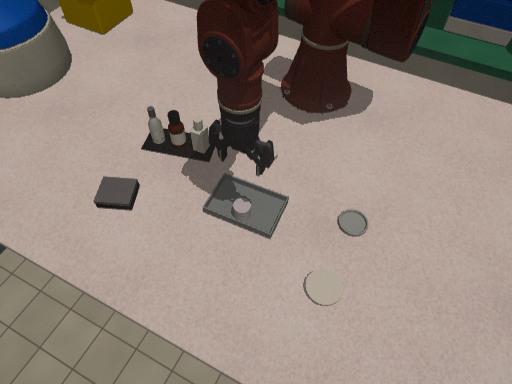

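View pics/w3.png

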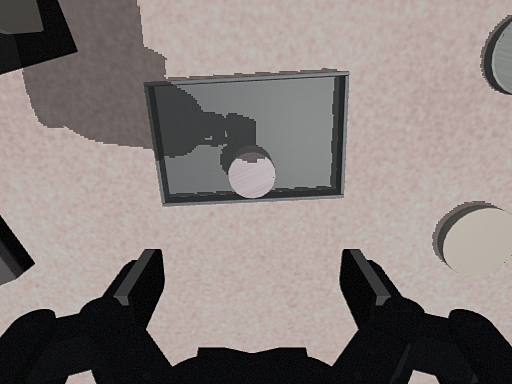

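Scene view: all three bottles stand on the mat, dropper (155,126), round (177,130) and square (200,137). The jar is alone in the caddy at (242,210). In the wrist view the lid is at (251,175), clear all round. Picking the jar.

```bash
python3 -m handwheel '{"gripper":[-1,-1,-1,-1,-1,-1,-1,-1],"slide":[[0,0,0.025],[0,0,0.06],[0,0,0.095],[0,0,0.13],[0,0,0.155],[0,0,0.17],[0,0,0.178],[0,0,0.178]],"dr":[[0,0,0],[0,0,0],[0,0,0],[0,0,0],[0,0,0],[0,0,0],[0,0,0],[0,0,0]]}'
python3 -m handwheel '{"gripper":[0,0.5,1,1,1,1,1,1],"slide":[[0,0,0],[0,0,0],[0,0,0],[0,0,0],[0,0,0],[0,0,0],[0,0,0],[0,0,0]],"dr":[[0,0,0],[0,0,0],[0,0,0],[0,0,0],[0,0,0],[0,0,0],[0,0,0],[0,0,0]]}' 50
python3 goto.py 0.47 0.294 0.022 180
```

```text
t: 21.82
position: [0.5842, 0.0168, 0.0206]
eef_rot: [0.0, 1.0, 0.0, -0.002]
contact_force: [-1.0, -1.0, 0.7]
opening: 0.0854
t: 22.48
position: [0.5852, 0.0167, 0.0222]
eef_rot: [0.0, 1.0, -0.0, -0.0]
contact_force: [-0.5, -0.7, 5.1]
opening: 0.0466
t 22.48 pos [0.5852 0.0167 0.0222] open 0.0466 F [-0.5 -0.7  5.1]
slide [1.153e-01 2.772e-01 2.000e-04]
dr [-0.0002 -0.0009 -0.0004]
```

```bash
python3 -m handwheel '{"gripper":[1,1,1,1,1,1,1,1,1,1,1,1],"slide":[[0,0,-0.01],[0,0,-0.03],[0,0,-0.05],[0.006,0.014,-0.06],[0.016,0.04,-0.06],[0.03,0.072,-0.06],[0.045,0.107,-0.06],[0.06,0.143,-0.06],[0.074,0.178,-0.06],[0.088,0.212,-0.06],[0.1,0.24,-0.06],[0.108,0.26,-0.06]],"dr":[[0,0,0],[0,0,0],[0,0,0],[0,0,0],[0,0,0],[0,0,0],[0,0,0],[0,0,0],[0,0,0],[0,0,0],[0,0,0],[0,0,0]]}'
python3 -m handwheel '{"gripper":[1,1,1],"slide":[[0.003,0.01,0],[0.005,0.015,0],[0.005,0.015,0]],"dr":[[0,0,0],[0,0,0],[0,0,0]]}'
python3 goto.py 0.47 0.294 0.022 180
```

```text
t: 23.48
position: [0.4754, 0.2797, 0.083]
eef_rot: [-0.001, 1.0, 0.0, -0.0]
contact_force: [0.6, 0.6, -2.5]
opening: 0.0468
t: 23.73
position: [0.47, 0.2955, 0.0835]
eef_rot: [-0.002, 1.0, 0.0, -0.0]
contact_force: [-0.1, -0.6, -1.1]
opening: 0.0465
t 23.73 pos [0.47   0.2955 0.0835] open 0.0465 F [-0.1 -0.6 -1.1]
slide [ 0.     -0.0016  0.0615]
dr [ 0.0009 -0.0004  0.003 ]
```

```bash
python3 -m handwheel '{"gripper":[1,1,1,1,1,1,1,1,1,1],"slide":[[0,-0.001,0.01],[0,-0.001,0.025],[0,-0.001,0.04],[0,-0.001,0.05],[0,-0.001,0.055],[0,-0.001,0.058],[0,-0.001,0.06],[0,-0.001,0.0608],[0,-0.001,0.0615],[0,-0.001,0.0615]],"dr":[[0,0,0],[0,0,0],[0,0,0],[0,0,0],[0,0,0],[0,0,0],[0,0,0],[0,0,0],[0,0,0],[0,0,0]]}'
python3 -m handwheel '{"gripper":[1],"slide":[[0,0,0]],"dr":[[0,0,0]]}'

```

```text
t: 24.57
position: [0.4704, 0.2947, 0.0224]
eef_rot: [-0.002, 1.0, 0.001, 0.0]
contact_force: [0.2, 1.6, -1.7]
opening: 0.0463
t: 24.65
position: [0.4706, 0.2948, 0.0227]
eef_rot: [-0.002, 1.0, 0.001, 0.0]
contact_force: [-0.4, 0.4, -1.7]
opening: 0.0466
```

```bash
python3 -m handwheel '{"gripper":[1,1,1],"slide":[[0,0,0.0008],[0,0,0.0014],[0,0,0.0018]],"dr":[[0,0,0],[0,0,0],[0,0,0]]}'

```

```text
t: 24.9
position: [0.4711, 0.2951, 0.0221]
eef_rot: [-0.002, 1.0, 0.001, 0.001]
contact_force: [-3.8, -1.9, 17.2]
opening: 0.0465
```

```bash
python3 -m handwheel '{"gripper":[0.5,0,-0.5,-1,-1,-1,-1,-1,-1,-1,-1,-1],"slide":[[0,0,0],[0,0,0],[0,0,0],[0,0,0],[0,0,0],[0,0,-0.01],[0,0,-0.035],[0,0,-0.07],[0,0,-0.105],[0,0,-0.14],[0,0,-0.165],[0,0,-0.18]],"dr":[[0,0,0],[0,0,0],[0,0,0],[0,0,0],[0,0,0],[0,0,0],[0,0,0],[0,0,0],[0,0,0],[0,0,0],[0,0,0],[0,0,0]]}'
python3 - <<'E'
from h import *
p=cams.snapshot("wrist"); save(p,"w4")
for l in ("jar","coaster"):
    for d in finder.masks_of(p,l)[:2]:
        q=pts(p,d["pixels"]); zt=np.percentile(q[:,2],98); t=q[abs(q[:,2]-zt)<.004]
        print(l,round(d["score"],2),"ztop",zt.round(4),"mid",((t.max(0)+t.min(0))/2).round(4)[:2],"ext",np.ptp(t,axis=0).round(3)[:2])
        print(np.round(np.linalg.lstsq(np.c_[t[:,:2]-t[:,:2].mean(0),np.ones(len(t))],t[:,2],rcond=None)[0],4))
E
python3 goto.py 0.4295 -0.2095 0.2 90
```

```text
t: 25.9
position: [0.4718, 0.2953, 0.2064]
eef_rot: [-0.002, 1.0, 0.002, 0.003]
contact_force: [0.4, 0.6, -0.2]
opening: 0.0853
jar 0.74 ztop 0.0508 mid [0.4711 0.2948] ext [0.047 0.046]
[0.0047 0.0008 0.0494]
coaster 0.8 ztop 0.0127 mid [0.4698 0.2937] ext [0.078 0.079]
[-0.0025  0.0014  0.0112]
t 26.05 pos [0.4714 0.2951 0.2037] open 0.0855 F [ 0.   0.9 -1.2]
slide [ 0.0436 -0.5045  0.0019]
dr [6.3000e-03 1.4000e-03 1.5742e+00]
```

View pics/w4.png

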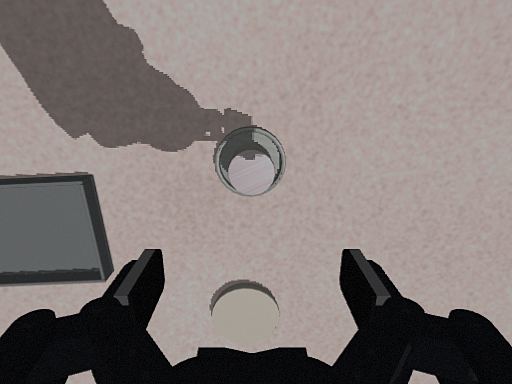

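Wrist view: the jar lid at (251,172) lies within the coaster rim, whose centre is (249,160). It is flat and measures 2 mm off centre. Now the bottles go back, square first.

```bash
python3 -m handwheel '{"gripper":[-1,-1,-1,-1,-1,-1,-1,-1,-1,-1,-1,-1],"slide":[[0.001,-0.012,0],[0.003,-0.036,0],[0.006,-0.072,0],[0.009,-0.11,0],[0.013,-0.15,0],[0.016,-0.19,0],[0.02,-0.23,0],[0.023,-0.27,0],[0.027,-0.31,0],[0.03,-0.35,0],[0.034,-0.39,0],[0.037,-0.43,0]],"dr":[[0,0,0.1],[0,0,0.2],[0,0,0.32],[0,0,0.44],[0,0,0.56],[0,0,0.68],[0,0,0.8],[0,0,0.92],[0,0,1.04],[0,0,1.16],[0,0,1.28],[0,0,1.4]]}'
python3 goto.py 0.4297 -0.2097 0.2 90
```

```text
t: 27.05
position: [0.4344, -0.1365, 0.2012]
eef_rot: [0.645, 0.764, 0.003, -0.0]
contact_force: [0.9, 0.5, -0.4]
opening: 0.0852
t 27.05 pos [ 0.4344 -0.1365  0.2012] open 0.0852 F [ 0.9  0.5 -0.4]
slide [-0.0714 -0.0169  0.0009]
dr [ 0.0037 -0.0038  0.1683]
```

```bash
python3 -m handwheel '{"gripper":[-1,-1,-1,-1,-1,-1],"slide":[[-0.03,-0.007,0],[-0.055,-0.013,0],[-0.068,-0.016,0],[-0.0714,-0.0169,0],[-0.0714,-0.0169,0],[-0.0714,-0.0169,0]],"dr":[[0.002,-0.002,0.1],[0.004,-0.004,0.168],[0.004,-0.004,0.168],[0.004,-0.004,0.168],[0.004,-0.004,0.168],[0.004,-0.004,0.168]]}'
python3 - <<'E'
from h import *
p=cams.snapshot("wrist"); save(p,"w5")
for l in ("square_bottle","round_bottle","drop_bottle"):
    for d in finder.masks_of(p,l)[:1]:
        q=pts(p,d["pixels"]); zt=np.percentile(q[:,2],98); t=q[abs(q[:,2]-zt)<.004]
        print(l,round(d["score"],2),"ztop",zt.round(4),"mid",((t.max(0)+t.min(0))/2).round(4)[:2],"ext",np.ptp(t,axis=0).round(3)[:2])
E
python3 goto.py 0.4297 -0.2097 0.0932 90
```

```text
t: 27.55
position: [0.4294, -0.2085, 0.2005]
eef_rot: [0.706, 0.708, -0.0, -0.001]
contact_force: [0.5, 0.5, -0.3]
opening: 0.0852
square_bottle 0.98 ztop 0.1264 mid [ 0.4313 -0.2088] ext [0.025 0.025]
round_bottle 0.57 ztop 0.1304 mid [ 0.4482 -0.2791] ext [0.031 0.032]
drop_bottle 0.76 ztop 0.1324 mid [ 0.4577 -0.318 ] ext [0.026 0.048]
t 27.75 pos [ 0.4298 -0.2086  0.201 ] open 0.0858 F [-0.6 -0.3  0.3]
slide [-1.100e-03 -1.000e-04  1.078e-01]
dr [-0.0003  0.      0.0024]
```

```bash
python3 -m handwheel '{"gripper":[-1,-1,-1,-1,-1,-1],"slide":[[-0.001,0.001,0.025],[-0.001,0.001,0.06],[-0.001,0.001,0.085],[-0.001,0.001,0.1],[-0.001,0.001,0.1075],[-0.001,0.001,0.1075]],"dr":[[0,0,0.002],[0,0,0.002],[0,0,0.002],[0,0,0.002],[0,0,0.002],[0,0,0.002]]}'
python3 -m handwheel '{"gripper":[0,0.5,1,1,1,1,1,1,1],"slide":[[0,0,0],[0,0,0],[0,0,0],[0,0,0],[0,0,0],[0,0,0],[0,0,0],[0,0,0],[0,0,0]],"dr":[[0,0,0],[0,0,0],[0,0,0],[0,0,0],[0,0,0],[0,0,0],[0,0,0],[0,0,0],[0,0,0]]}' 50
python3 goto.py 0.5812 0.0652 0.0932
```

```text
t: 28.25
position: [0.4301, -0.2085, 0.0923]
eef_rot: [0.707, 0.708, -0.0, -0.001]
contact_force: [0.6, 0.2, -0.4]
opening: 0.0855
t: 29.0
position: [0.4309, -0.2089, 0.0931]
eef_rot: [0.707, 0.708, -0.0, -0.0]
contact_force: [0.7, 0.2, 6.6]
opening: 0.0248
t 29.0 pos [ 0.4309 -0.2089  0.0931] open 0.0248 F [0.7 0.2 6.6]
slide [ 2.739e-01  1.507e-01 -1.000e-04]
dr [-0.0006 -0.0006  0.0015]
```

```bash
python3 -m handwheel '{"gripper":[1,1,1,1,1,1,1,1,1,1,1,1],"slide":[[0,0,-0.01],[0,0,-0.035],[0,0,-0.06],[0.01,0.005,-0.075],[0.035,0.019,-0.085],[0.065,0.035,-0.085],[0.097,0.053,-0.085],[0.13,0.071,-0.085],[0.163,0.089,-0.085],[0.196,0.108,-0.085],[0.225,0.124,-0.085],[0.25,0.138,-0.085]],"dr":[[0,0,0],[0,0,0],[0,0,0],[0,0,0],[0,0,0],[0,0,0],[0,0,0],[0,0,0],[0,0,0],[0,0,0],[0,0,0],[0,0,0]]}'
python3 -m handwheel '{"gripper":[1,1,1,1],"slide":[[0.013,0.006,0.01],[0.022,0.01,0.025],[0.024,0.012,0.035],[0.024,0.012,0.035]],"dr":[[0,0,0],[0,0,0],[0,0,0],[0,0,0]]}'
python3 goto.py 0.5812 0.0658 0.0932
```

```text
t: 30.0
position: [0.569, 0.0435, 0.1778]
eef_rot: [0.706, 0.708, -0.0, -0.001]
contact_force: [-0.3, -0.3, -2.1]
opening: 0.0248
t: 30.33
position: [0.5793, 0.068, 0.1403]
eef_rot: [0.706, 0.708, -0.002, -0.002]
contact_force: [-0.8, -0.7, -2.0]
opening: 0.0245
t 30.33 pos [0.5793 0.068  0.1403] open 0.0245 F [-0.8 -0.7 -2. ]
slide [-0.0022  0.0022  0.047 ]
dr [-0.0055 -0.0006  0.0034]
```

```bash
python3 -m handwheel '{"gripper":[1,1,1,1,1,1],"slide":[[-0.001,0.001,0.01],[-0.002,0.0015,0.02],[-0.002,0.0015,0.03],[-0.002,0.0015,0.036],[-0.002,0.0015,0.039],[-0.002,0.0015,0.039]],"dr":[[0,0,0.003],[0,0,0.003],[0,0,0.003],[0,0,0.003],[0,0,0.003],[0,0,0.003]]}'
python3 -m handwheel '{"gripper":[1,1],"slide":[[0,0,0],[0,0,0]],"dr":[[0,0,0],[0,0,0]]}'
python3 goto.py 0.5812 0.0658 0.0932
```

```text
t: 30.83
position: [0.58, 0.0657, 0.1005]
eef_rot: [0.707, 0.707, -0.002, -0.003]
contact_force: [-0.3, -0.2, -1.1]
opening: 0.0242
t: 31.0
position: [0.5803, 0.0656, 0.1008]
eef_rot: [0.707, 0.707, -0.002, -0.002]
contact_force: [0.3, -0.6, -2.0]
opening: 0.0248
t 31.0 pos [0.5803 0.0656 0.1008] open 0.0248 F [ 0.3 -0.6 -2. ]
slide [0.0002 0.001  0.0076]
dr [-0.0063 -0.0006 -0.0003]
```

```bash
python3 -m handwheel '{"gripper":[1,1,1,1,1,1],"slide":[[0,0.001,0.003],[0,0.001,0.005],[0,0.001,0.0065],[0,0.001,0.0072],[0,0.001,0.0078],[0,0.001,0.0078]],"dr":[[-0.006,0,0],[-0.006,0,0],[-0.006,0,0],[-0.006,0,0],[-0.006,0,0],[-0.006,0,0]]}'
python3 -m handwheel '{"gripper":[1],"slide":[[0,0,0.0005]],"dr":[[0,0,0]]}'
python3 goto.py 0.5812 0.0658 0.0932
```

```text
t: 31.5
position: [0.5813, 0.0656, 0.0931]
eef_rot: [0.707, 0.707, 0.0, -0.0]
contact_force: [-0.1, -0.8, -0.5]
opening: 0.0246
t: 31.58
position: [0.5815, 0.0656, 0.093]
eef_rot: [0.707, 0.707, 0.0, -0.0]
contact_force: [-1.3, -0.2, 8.1]
opening: 0.025
t 31.58 pos [0.5815 0.0656 0.093 ] open 0.025 F [-1.3 -0.2  8.1]
slide [ 0.0002 -0.0003 -0.0002]
dr [ 0.0003 -0.0006 -0.0002]
```

```bash
python3 -m handwheel '{"gripper":[0.5,0,-0.5,-1,-1,-1,-1,-1,-1,-1,-1,-1],"slide":[[0,0,0],[0,0,0],[0,0,0],[0,0,0],[0,0,-0.01],[0,0,-0.035],[0,0,-0.07],[0,0,-0.1],[0,0,-0.11],[0,0,-0.11],[0,0,-0.11],[0,0,-0.11]],"dr":[[0,0,0],[0,0,0],[0,0,0],[0,0,0],[0,0,0],[0,0,0],[0,0,0],[0,0,0],[0,0,0],[0,0,0],[0,0,0],[0,0,0]]}'
python3 - <<'E'
from h import *
p=cams.snapshot("wrist"); save(p,"w6")
for d in finder.masks_of(p,"square_bottle")[:2]:
        q=pts(p,d["pixels"]); zt=np.percentile(q[:,2],98); t=q[abs(q[:,2]-zt)<.004]
        print(round(d["score"],2),"ztop",zt.round(4),"mid",((t.max(0)+t.min(0))/2).round(4)[:2],"ext",np.ptp(t,axis=0).round(3)[:2])
E
python3 goto.py 0.448 -0.2783 0.205
```

```text
t: 32.58
position: [0.5807, 0.0655, 0.2021]
eef_rot: [0.707, 0.707, -0.0, -0.001]
contact_force: [-0.7, 0.1, -0.1]
opening: 0.0852
0.73 ztop 0.1264 mid [0.5819 0.066 ] ext [0.025 0.025]
t 32.68 pos [0.5806 0.0656 0.2017] open 0.0857 F [-0.9 -0.7 -0.8]
slide [-0.3439 -0.1325 -0.0032]
dr [-0.0021 -0.0006 -0.0001]
```

Square is back, cap measured at (0.5819, 0.0660) against (0.5812, 0.0661) at the start. Next is the round bottle.

```bash
python3 -m handwheel '{"gripper":[-1,-1,-1,-1,-1,-1,-1,-1,-1,-1,-1,-1],"slide":[[-0.02,-0.008,-0.003],[-0.055,-0.021,-0.003],[-0.09,-0.035,-0.003],[-0.125,-0.048,-0.003],[-0.16,-0.062,-0.003],[-0.195,-0.075,-0.003],[-0.23,-0.089,-0.003],[-0.265,-0.102,-0.003],[-0.3,-0.116,-0.003],[-0.327,-0.126,-0.003],[-0.342,-0.132,-0.003],[-0.344,-0.1325,-0.003]],"dr":[[0,0,0],[0,0,0],[0,0,0],[0,0,0],[0,0,0],[0,0,0],[0,0,0],[0,0,0],[0,0,0],[0,0,0],[0,0,0],[0,0,0]]}'
python3 -m handwheel '{"gripper":[-1,-1],"slide":[[0,0,0],[0,0,0]],"dr":[[0,0,0],[0,0,0]]}'
python3 - <<'E'
from h import *
p=cams.snapshot("wrist"); save(p,"w7")
for l in ("round_bottle","drop_bottle"):
    for d in finder.masks_of(p,l)[:1]:
        q=pts(p,d["pixels"]); zt=np.percentile(q[:,2],98); t=q[abs(q[:,2]-zt)<.004]
        print(l,round(d["score"],2),"ztop",zt.round(4),"mid",((t.max(0)+t.min(0))/2).round(4)[:2],"ext",np.ptp(t,axis=0).round(3)[:2])
E
python3 goto.py 0.448 -0.2783 0.097
```

```text
t: 33.68
position: [0.4464, -0.2808, 0.2037]
eef_rot: [0.708, 0.706, -0.001, -0.002]
contact_force: [-1.1, -0.6, 0.0]
opening: 0.0853
t: 33.85
position: [0.4461, -0.2802, 0.2029]
eef_rot: [0.709, 0.706, -0.001, -0.002]
contact_force: [-0.5, -0.1, 0.4]
opening: 0.0854
round_bottle 0.6 ztop 0.1305 mid [ 0.4484 -0.2791] ext [0.031 0.032]
drop_bottle 0.69 ztop 0.1341 mid [ 0.4633 -0.3236] ext [0.019 0.065]
t 34.0 pos [ 0.4467 -0.2797  0.2035] open 0.0856 F [-0.   0.1 -0.1]
slide [0.0012 0.0017 0.1065]
dr [-0.004  -0.0016 -0.0022]
```

```bash
python3 -m handwheel '{"gripper":[-1,-1,-1,-1,-1,-1],"slide":[[0.001,0.002,0.025],[0.001,0.002,0.06],[0.001,0.002,0.085],[0.001,0.002,0.1],[0.001,0.002,0.1065],[0.001,0.002,0.1065]],"dr":[[-0.004,-0.0016,-0.002],[-0.004,-0.0016,-0.002],[-0.004,-0.0016,-0.002],[-0.004,-0.0016,-0.002],[-0.004,-0.0016,-0.002],[-0.004,-0.0016,-0.002]]}'
python3 -m handwheel '{"gripper":[0,0.5,1,1,1,1,1,1,1],"slide":[[0,0,0],[0,0,0],[0,0,0],[0,0,0],[0,0,0],[0,0,0],[0,0,0],[0,0,0],[0,0,0]],"dr":[[0,0,0],[0,0,0],[0,0,0],[0,0,0],[0,0,0],[0,0,0],[0,0,0],[0,0,0],[0,0,0]]}' 50
python3 goto.py 0.587 -0.0358 0.097
```

```text
t: 34.5
position: [0.4479, -0.2773, 0.0958]
eef_rot: [0.707, 0.707, -0.0, -0.001]
contact_force: [-0.5, 0.9, 0.3]
opening: 0.0854
t: 35.25
position: [0.4485, -0.2778, 0.0968]
eef_rot: [0.707, 0.707, 0.0, -0.0]
contact_force: [0.3, 0.3, 7.0]
opening: 0.0309
t 35.25 pos [ 0.4485 -0.2778  0.0968] open 0.0309 F [0.3 0.3 7. ]
slide [ 2.418e-01  1.387e-01 -2.000e-04]
dr [-0.0003 -0.0004  0.0008]
```

```bash
python3 -m handwheel '{"gripper":[1,1,1,1,1,1,1,1,1,1,1,1],"slide":[[0,0,-0.01],[0,0,-0.035],[0,0,-0.06],[0.008,0.005,-0.075],[0.03,0.017,-0.08],[0.055,0.032,-0.08],[0.085,0.049,-0.08],[0.117,0.067,-0.08],[0.15,0.085,-0.08],[0.18,0.103,-0.08],[0.207,0.118,-0.08],[0.226,0.129,-0.08]],"dr":[[0,0,0],[0,0,0],[0,0,0],[0,0,0],[0,0,0],[0,0,0],[0,0,0],[0,0,0],[0,0,0],[0,0,0],[0,0,0],[0,0,0]]}'
python3 -m handwheel '{"gripper":[1,1,1,1,1],"slide":[[0.008,0.005,0],[0.013,0.008,0.01],[0.015,0.009,0.02],[0.015,0.009,0.025],[0.015,0.009,0.025]],"dr":[[0,0,0],[0,0,0],[0,0,0],[0,0,0],[0,0,0]]}'
python3 goto.py 0.5865 -0.0354 0.097
```

```text
t: 36.25
position: [0.5781, -0.049, 0.1774]
eef_rot: [0.706, 0.708, 0.0, -0.0]
contact_force: [-0.7, -0.8, -2.1]
opening: 0.0306
t: 36.67
position: [0.5853, -0.0348, 0.1504]
eef_rot: [0.707, 0.708, -0.001, -0.002]
contact_force: [0.2, 0.2, -3.4]
opening: 0.0306
t 36.67 pos [ 0.5853 -0.0348  0.1504] open 0.0306 F [ 0.2  0.2 -3.4]
slide [-0.0007  0.0014  0.0534]
dr [-0.0038 -0.0013  0.0013]
```

```bash
python3 -m handwheel '{"gripper":[1,1,1,1,1,1,1],"slide":[[-0.0005,0.001,0.012],[-0.0005,0.001,0.026],[-0.0005,0.001,0.038],[-0.0005,0.001,0.044],[-0.0005,0.001,0.047],[-0.0005,0.001,0.048],[-0.0005,0.001,0.048]],"dr":[[-0.004,-0.001,0.001],[-0.004,-0.001,0.001],[-0.004,-0.001,0.001],[-0.004,-0.001,0.001],[-0.004,-0.001,0.001],[-0.004,-0.001,0.001],[-0.004,-0.001,0.001]]}'
python3 -m handwheel '{"gripper":[1],"slide":[[0,0,0]],"dr":[[0,0,0]]}'
python3 goto.py 0.5865 -0.0354 0.097
```

```text
t: 37.25
position: [0.5862, -0.0356, 0.1027]
eef_rot: [0.707, 0.707, 0.0, 0.0]
contact_force: [0.5, -0.0, -2.4]
opening: 0.031
t: 37.33
position: [0.5866, -0.0359, 0.1033]
eef_rot: [0.707, 0.707, 0.001, 0.0]
contact_force: [0.3, -0.3, -3.1]
opening: 0.0309
t 37.33 pos [ 0.5866 -0.0359  0.1033] open 0.0309 F [ 0.3 -0.3 -3.1]
slide [ 0.0005 -0.0001  0.0063]
dr [ 0.0015 -0.0001 -0.0005]
```

```bash
python3 -m handwheel '{"gripper":[1,1,1,1,1,1],"slide":[[0,0,0.002],[0,0,0.004],[0,0,0.0055],[0,0,0.0062],[0,0,0.0067],[0,0,0.0067]],"dr":[[0.001,0,0],[0.001,0,0],[0.001,0,0],[0.001,0,0],[0.001,0,0],[0.001,0,0]]}'
python3 -m handwheel '{"gripper":[1],"slide":[[0,0,0.0005]],"dr":[[0,0,0]]}'
```

```text
t: 37.83
position: [0.5866, -0.0359, 0.0968]
eef_rot: [0.707, 0.707, 0.0, 0.0]
contact_force: [-0.3, 0.4, -0.0]
opening: 0.0307
t: 37.92
position: [0.5868, -0.0359, 0.0968]
eef_rot: [0.707, 0.707, 0.0, 0.0]
contact_force: [-3.1, -0.1, 7.1]
opening: 0.0305
```

```bash
python3 -m handwheel '{"gripper":[0.5,0,-0.5,-1,-1,-1,-1,-1,-1,-1,-1,-1],"slide":[[0,0,0],[0,0,0],[0,0,0],[0,0,0],[0,0,-0.01],[0,0,-0.035],[0,0,-0.07],[0,0,-0.1],[0,0,-0.11],[-0.01,-0.004,-0.11],[-0.035,-0.014,-0.11],[-0.07,-0.028,-0.11]],"dr":[[0,0,0],[0,0,0],[0,0,0],[0,0,0],[0,0,0],[0,0,0],[0,0,0],[0,0,0],[0,0,0],[0,0,0],[0,0,0],[0,0,0]]}'
python3 goto.py 0.464 -0.3455 0.21
```

```text
t: 38.92
position: [0.5584, -0.1052, 0.2062]
eef_rot: [0.706, 0.708, 0.0, 0.0]
contact_force: [-0.2, -0.8, -0.4]
opening: 0.0855
t 38.92 pos [ 0.5584 -0.1052  0.2062] open 0.0855 F [-0.2 -0.8 -0.4]
slide [-0.24   -0.0951 -0.0039]
dr [ 0.0008 -0.0003  0.0029]
```

```bash
python3 -m handwheel '{"gripper":[-1,-1,-1,-1,-1,-1,-1,-1,-1,-1,-1],"slide":[[-0.035,-0.014,-0.004],[-0.07,-0.028,-0.004],[-0.105,-0.042,-0.004],[-0.14,-0.056,-0.004],[-0.175,-0.069,-0.004],[-0.205,-0.081,-0.004],[-0.225,-0.089,-0.004],[-0.236,-0.094,-0.004],[-0.24,-0.095,-0.004],[-0.24,-0.095,-0.004],[-0.24,-0.095,-0.004]],"dr":[[0,0,0.003],[0,0,0.003],[0,0,0.003],[0,0,0.003],[0,0,0.003],[0,0,0.003],[0,0,0.003],[0,0,0.003],[0,0,0.003],[0,0,0.003],[0,0,0.003]]}'
python3 - <<'E'
from h import *
p=cams.snapshot("wrist"); save(p,"w8")
for l in ("drop_bottle",):
    for d in finder.masks_of(p,l)[:1]:
        q=pts(p,d["pixels"]); zt=np.percentile(q[:,2],98); t=q[abs(q[:,2]-zt)<.004]
        print(l,round(d["score"],2),"ztop",zt.round(4),"mid",((t.max(0)+t.min(0))/2).round(4)[:2],"ext",np.ptp(t,axis=0).round(3)[:2])
E
python3 goto.py 0.464 -0.3455 0.1
```

```text
t: 39.83
position: [0.4642, -0.3445, 0.2098]
eef_rot: [0.707, 0.707, 0.001, -0.0]
contact_force: [-0.1, 0.7, 0.4]
opening: 0.0852
drop_bottle 0.56 ztop 0.1342 mid [ 0.4632 -0.3459] ext [0.019 0.019]
t 39.93 pos [ 0.4645 -0.3441  0.21  ] open 0.0856 F [ 0.1  0.4 -0.7]
slide [-0.0014 -0.0006  0.11  ]
dr [ 0.0007 -0.0008  0.0015]
```

```bash
python3 -m handwheel '{"gripper":[-1,-1,-1,-1,-1,-1],"slide":[[-0.001,-0.0005,0.025],[-0.001,-0.0005,0.06],[-0.001,-0.0005,0.085],[-0.001,-0.0005,0.102],[-0.001,-0.0005,0.11],[-0.001,-0.0005,0.11]],"dr":[[0,0,0.001],[0,0,0.001],[0,0,0.001],[0,0,0.001],[0,0,0.001],[0,0,0.001]]}'
python3 -m handwheel '{"gripper":[0,0.5,1,1,1,1,1,1,1],"slide":[[0,0,0],[0,0,0],[0,0,0],[0,0,0],[0,0,0],[0,0,0],[0,0,0],[0,0,0],[0,0,0]],"dr":[[0,0,0],[0,0,0],[0,0,0],[0,0,0],[0,0,0],[0,0,0],[0,0,0],[0,0,0],[0,0,0]]}' 50
python3 goto.py 0.5345 0.0142 0.1
```

```text
t: 40.43
position: [0.4637, -0.3433, 0.0985]
eef_rot: [0.706, 0.708, 0.001, -0.002]
contact_force: [-0.1, -0.2, 0.3]
opening: 0.0858
t: 41.18
position: [0.4641, -0.3437, 0.0992]
eef_rot: [0.706, 0.708, 0.001, -0.001]
contact_force: [1.1, 0.7, 6.3]
opening: 0.0188
t 41.18 pos [ 0.4641 -0.3437  0.0992] open 0.0188 F [1.1 0.7 6.3]
slide [ 3.578e-01  7.100e-02 -1.000e-04]
dr [-0.0004 -0.0021  0.0018]
```

```bash
python3 -m handwheel '{"gripper":[1,1,1,1,1,1,1,1,1,1,1,1],"slide":[[0,0,-0.01],[0,0,-0.035],[0,0,-0.06],[0.01,0.001,-0.08],[0.035,0.003,-0.09],[0.068,0.008,-0.09],[0.103,0.014,-0.09],[0.138,0.02,-0.09],[0.173,0.026,-0.09],[0.208,0.032,-0.09],[0.243,0.038,-0.09],[0.275,0.045,-0.09]],"dr":[[0,0,0],[0,0,0],[0,0,0],[0,0,0],[0,0,0],[0,0,0],[0,0,0],[0,0,0],[0,0,0],[0,0,0],[0,0,0],[0,0,0]]}'
python3 goto.py 0.5346 0.0158 0.1
```

```text
t: 42.18
position: [0.5083, -0.0669, 0.1904]
eef_rot: [0.706, 0.708, 0.001, -0.001]
contact_force: [1.3, 0.2, -1.7]
opening: 0.019
t 42.18 pos [ 0.5083 -0.0669  0.1904] open 0.019 F [ 1.3  0.2 -1.7]
slide [0.0824 0.0265 0.0905]
dr [-0.0005 -0.0022  0.0019]
```

```bash
python3 -m handwheel '{"gripper":[1,1,1,1,1,1,1,1,1,1],"slide":[[0.028,0.009,0],[0.055,0.017,0],[0.073,0.023,0],[0.081,0.026,0.008],[0.0824,0.0265,0.02],[0.0824,0.0265,0.035],[0.0824,0.0265,0.05],[0.0824,0.0265,0.06],[0.0824,0.0265,0.062],[0.0824,0.0265,0.062]],"dr":[[0,-0.002,0.002],[0,-0.002,0.002],[0,-0.002,0.002],[0,-0.002,0.002],[0,-0.002,0.002],[0,-0.002,0.002],[0,-0.002,0.002],[0,-0.002,0.002],[0,-0.002,0.002],[0,-0.002,0.002]]}'
python3 -m handwheel '{"gripper":[1,1],"slide":[[0,0,0],[0,0,0]],"dr":[[0,0,0],[0,0,0]]}'
python3 goto.py 0.5346 0.0158 0.1
```

```text
t: 43.02
position: [0.534, 0.0154, 0.128]
eef_rot: [0.707, 0.707, -0.001, -0.001]
contact_force: [0.8, -0.5, -1.8]
opening: 0.0188
t: 43.18
position: [0.5345, 0.0151, 0.1287]
eef_rot: [0.707, 0.707, -0.0, -0.0]
contact_force: [-0.1, 0.2, -1.7]
opening: 0.0189
t 43.18 pos [0.5345 0.0151 0.1287] open 0.0189 F [-0.1  0.2 -1.7]
slide [0.0007 0.0002 0.0287]
dr [-0.001  -0.0001 -0.0009]
```

```bash
python3 -m handwheel '{"gripper":[1,1,1,1,1,1,1,1,1],"slide":[[0.0005,0,0.007],[0.0005,0,0.014],[0.0005,0,0.02],[0.0005,0,0.024],[0.0005,0,0.0265],[0.0005,0,0.028],[0.0005,0,0.0287],[0.0005,0,0.0291],[0.0005,0,0.0291]],"dr":[[0,0,0],[0,0,0],[0,0,0],[0,0,0],[0,0,0],[0,0,0],[0,0,0],[0,0,0],[0,0,0]]}'
python3 -m handwheel '{"gripper":[1,1],"slide":[[0,0,0.0003],[0,0,0.0006]],"dr":[[0,0,0],[0,0,0]]}'
```

```text
t: 43.93
position: [0.5345, 0.0156, 0.0997]
eef_rot: [0.707, 0.707, -0.0, -0.0]
contact_force: [0.2, 0.2, -1.7]
opening: 0.0188
t: 44.1
position: [0.5347, 0.0156, 0.0994]
eef_rot: [0.707, 0.707, -0.0, -0.0]
contact_force: [0.4, 0.1, -2.3]
opening: 0.0186
```

```bash
python3 -m handwheel '{"gripper":[1,1,1],"slide":[[0,0,0.0006],[0,0,0.001],[0,0,0.0012]],"dr":[[0,0,0],[0,0,0],[0,0,0]]}'
```

```text
t: 44.35
position: [0.5351, 0.0154, 0.0992]
eef_rot: [0.707, 0.707, 0.0, 0.0]
contact_force: [-3.1, -0.0, 12.5]
opening: 0.0187
```

Seated. I'll release, rise to the height of the first wrist view, and check.

```bash
python3 -m handwheel '{"gripper":[0.5,0,-0.5,-1,-1,-1,-1,-1,-1,-1,-1,-1],"slide":[[0,0,0],[0,0,0],[0,0,0],[0,0,0],[0,0,-0.01],[0,0,-0.035],[0,0,-0.07],[0,0,-0.105],[0,0,-0.14],[0,0,-0.158],[0,0,-0.162],[0,0,-0.162]],"dr":[[0,0,0],[0,0,0],[0,0,0],[0,0,0],[0,0,0],[0,0,0],[0,0,0],[0,0,0],[0,0,0],[0,0,0],[0,0,0],[0,0,0]]}'
python3 - <<'E'
from h import *
p=cams.snapshot("wrist"); save(p,"w9")
for l in "round_bottle square_bottle drop_bottle".split():
    for d in finder.masks_of(p,l)[:2]:
        q=pts(p,d["pixels"]); zt=np.percentile(q[:,2],98); t=q[abs(q[:,2]-zt)<.004]
        print(l,round(d["score"],2),[int(b) for b in d["bbox"]],"ztop",zt.round(4),"mid",((t.max(0)+t.min(0))/2).round(4)[:2],"ext",np.ptp(t,axis=0).round(3)[:2])
E
python3 goto.py 0.3 -0.3 0.26
```

```text
t: 45.35
position: [0.5358, 0.0154, 0.2629]
eef_rot: [0.707, 0.707, 0.001, 0.002]
contact_force: [-0.4, 0.1, -0.5]
opening: 0.0853
round_bottle 0.81 [270, 178, 317, 244] ztop 0.1304 mid [ 0.5865 -0.0371] ext [0.031 0.031]
square_bottle 0.65 [270, 97, 315, 141] ztop 0.1266 mid [0.5815 0.0653] ext [0.025 0.025]
drop_bottle 0.82 [232, 142, 267, 194] ztop 0.1344 mid [0.5347 0.0131] ext [0.019 0.019]
t 45.55 pos [0.5341 0.0155 0.2597] open 0.0853 F [0.4 0.2 0.3]
slide [-3.158e-01 -2.338e-01  2.000e-04]
dr [-0.0018  0.0001 -0.001 ]
```

View pics/w9.png

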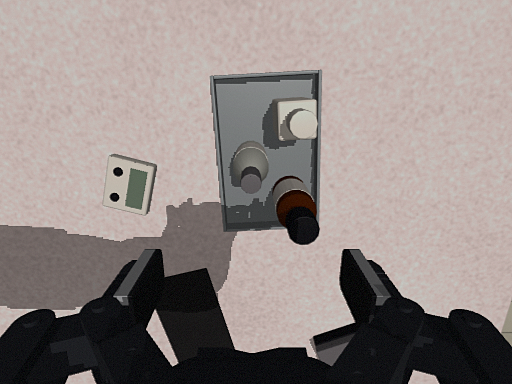

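The wrist view matches the first one: dropper (251,180), square (302,124), round (303,229), all within 1 mm of the start. I'll retreat and make a last overall check.

```bash
python3 -m handwheel '{"gripper":[-1,-1,-1,-1,-1,-1,-1,-1,-1,-1,-1,-1],"slide":[[-0.012,-0.01,0],[-0.038,-0.03,0],[-0.068,-0.05,0],[-0.1,-0.075,0],[-0.132,-0.1,0],[-0.164,-0.125,0],[-0.196,-0.15,0],[-0.228,-0.175,0],[-0.26,-0.2,0],[-0.29,-0.22,0],[-0.315,-0.234,0],[-0.315,-0.234,0]],"dr":[[0,0,0],[0,0,0],[0,0,0],[0,0,0],[0,0,0],[0,0,0],[0,0,0],[0,0,0],[0,0,0],[0,0,0],[0,0,0],[0,0,0]]}'
python3 look.py 9 top scene
python3 - <<'E'
import cv2
cv2.imwrite("pics/s9c.png",cv2.resize(cv2.imread("pics/scene9.png")[90:320,90:390],None,fx=2.5,fy=2.5))
E
```

```text
t: 46.55
position: [0.2973, -0.3025, 0.2592]
eef_rot: [0.709, 0.705, -0.001, -0.001]
contact_force: [-0.6, -0.0, 0.3]
opening: 0.0856
top [ 0.434 -0.008  1.089]
round_bottle 0.66 [260, 141, 278, 164] n 336 ztop 0.132 top mid [ 0.586 -0.038] ext [0.029 0.028] all mid [ 0.586 -0.04 ]
round_bottle 0.45 [352, 90, 400, 140] n 1403 ztop 0.038 top mid [ 0.693 -0.319] ext [0.111 0.116] all mid [ 0.698 -0.317]
square_bottle 0.72 [316, 181, 404, 240] n 3175 ztop 0.007 top mid [ 0.447 -0.279] ext [0.145 0.232] all mid [ 0.446 -0.279]
square_bottle 0.52 [220, 142, 237, 164] n 351 ztop 0.127 top mid [0.582 0.066] ext [0.024 0.024] all mid [0.588 0.067]
drop_bottle 0.77 [241, 160, 256, 184] n 231 ztop 0.136 top mid [0.535 0.012] ext [0.017 0.016] all mid [0.538 0.012]
drop_bottle 0.38 [127, 182, 162, 214] n 379 ztop 0.015 top mid [0.471 0.291] ext [0.077 0.076] all mid [0.471 0.292]
jar 0.56 [128, 186, 154, 206] n 334 ztop 0.053 top mid [0.472 0.295] ext [0.043 0.047] all mid [0.471 0.295]
jar 0.44 [317, 182, 407, 237] n 3083 ztop 0.007 top mid [ 0.446 -0.28 ] ext [0.142 0.229] all mid [ 0.446 -0.
[... 1754 characters left out ...]
448 -0.279]
mat 0.72 [339, 208, 365, 235] n 338 ztop 0.014 top mid [0.478 0.294] ext [0.068 0.078] all mid [0.478 0.294]
coaster 0.77 [336, 209, 365, 237] n 370 ztop 0.015 top mid [0.478 0.294] ext [0.065 0.078] all mid [0.475 0.296]
petri_dish 0.68 [304, 270, 341, 305] n 1131 ztop 0.019 top mid [0.678 0.289] ext [0.09  0.088] all mid [0.673 0.288]
petri_dish 0.57 [249, 191, 270, 228] n 560 ztop 0.127 top mid [0.582 0.066] ext [0.027 0.025] all mid [0.549 0.053]
slide_box 0.91 [92, 173, 138, 213] n 1228 ztop 0.037 top mid [ 0.694 -0.318] ext [0.111 0.118] all mid [ 0.694 -0.332]
timer 0.66 [247, 141, 277, 168] n 455 ztop 0.021 top mid [ 0.373 -0.026] ext [0.071 0.082] all mid [ 0.368 -0.028]
```

View pics/s9c.png

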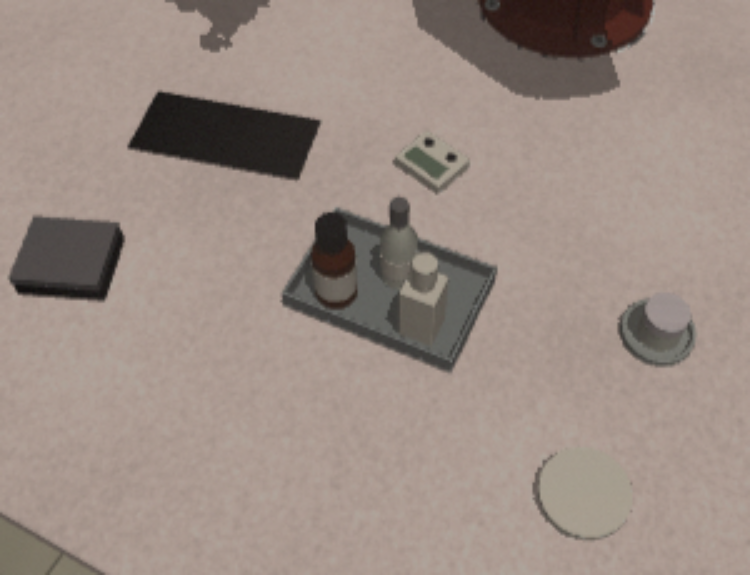

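Scene crop: the three bottles stand in their caddy places at (335,260), (398,245) and (425,300). The jar is inside the coaster at (663,320), the mat is empty, and the bystanders have not moved. Handing in.

```bash
python3 -c "
from h import *
print(ctrl.finish_job(), sense()['t'])"
```

```text
the job is handed in; nothing more can be done
the job is handed in; nothing more can be done
```

The job is done and handed in at about 48 s, well inside the 141 s limit. I moved the dropper, round and square bottles onto the mat, set the jar in the coaster, then put the square, round and dropper bottles back in their own places.

**Bottles:** all three stand upright at the correct height. The close wrist view puts them within about 1 mm of their starting positions. The two distant cameras show up to about 3 mm for the dropper's y and the round bottle, close to their roughly 2 mm calibration error.

**Jar:** it lies flat inside the coaster rim, about 2 mm off centre.

**Rest of the scene:** the petri dish, slide box and timer measure where they were at the start. At each set-down the measured force was 17 N or less.

**Disagreements:** in the last pictures the detector gave some low- to mid-scoring false labels, such as the mat called "square_bottle". Those positions and heights, and the picture, ruled them out. I did not measure the square bottle's rotation separately. I kept the same wrist angle at pick-up and put-back, and its final picture looks square to the caddy, as at the start.

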